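# Book in the syringe pump and open its drive arm

### The job

Get the syringe pump ready for its syringe. First book it in: take the barcode reader out of its cradle, hold it still for a second pointing straight down at the middle of the barcode label on top of the pump, its window about 6 cm above the label, and stand it back upright in the cradle. Then squeeze in the release button on the head of the pump's telescoping drive arm, draw the arm out to the 100 mm mark of the scale, and finish while holding the head still there with the button squeezed in, so that a colleague can lay the syringe in; leave the other things on the bench where they are.

Things in the scene. Friction and masses are not known exactly. Their poses are not given: they have to be found in the camera images.
- pump: White and grey syringe pump, fixed. Origin on the bench under its case; own x to its back, y to its left, z up; front to the robot. In its frame (mm): chassis plate 20 high, x -115..85, y -285..90; rear housing x -12..85, y -90..90, 120 high; front ledge with syringe trough x -75..-12, with clamp 119 high. The drive arm slides out of the ledge's right end towards -y; beyond y -100 only the arm.
- label (a point): Middle of the white barcode label (34 x 50 mm, black bars) on the flat top of the pump's housing, 120 mm above the bench, at x 42, y -45 mm in the pump's frame. Same axes as the pump.
- head (a point): Centre of the grip place on the drive arm's head, 80 mm above the bench; axes as the pump's. The head: grey block 44 mm front to back (x), 40 mm wide (y), from 26 to 106 mm above the bench. On its front face at this height the release button (black, ribbed, 22 x 22 mm) stands 7 mm proud; back face flat. Squeeze front to back, button and back: 51 mm across, 46 mm when squeezed. Moves with the arm.
- drive (a joint): How far the telescoping drive arm is out, in m, as the pointer reads on the scale (0.100 = the 100 mm mark); travel 0 to 0.112, starts between 0.005 and 0.035. Slides towards the pump's -y with 1.5 N of friction (and 8 N per m/s) when the release button is in; locked on a rack in 5 mm steps when it is out.
- release (a joint): Release button on the front of the head, pressed towards the pump's +x: 0 out (locked), 0.005 m fully in (free). Sprung: 8 N to start, 10.5 N fully in; it pops out again when let go. The arm is free once the button is in by 0.003 or more.
- pointer (a point): Tip of the thin black pointer (3 mm wide) at the foot of the head's front, 27 mm above the bench, over the scale; it is 46 mm in front (-x) of point head and level with it in y.
- mark100 (a point): The 100 mm mark: long black line across the aluminium scale strip on the chassis in front of the arm, 21 mm above the bench, at x -95, y -245 mm in the pump's frame. Marks every 10 mm from 0 (nearest the case) to 110; long ones at 0, 50 and 100, so this is the farthest long one. The pointer stands level with it in y when the arm is out 100 mm.
- reader_grip (a point): Grip place on the axis of the barcode reader: white round wand 120 mm long, about 140 g, standing upright, window down, in its cradle; then this point is 92 mm above the bench, the wand's top end 40 mm above it. Shank 32 mm in diameter from 36 mm below to 32 mm above this point; head 43 mm in diameter below that. Its z axis points up along the wand.
- window (a point): The reader's window: middle of its flat lower end, 80 mm below reader_grip. It reads straight along the wand, downwards when the wand is upright. z axis as reader_grip.
- cradle: Black cradle of the reader, fixed to the bench: round foot 100 mm in diameter, 12 mm high, with a round cup on it, 54 mm inside diameter, 62 mm outside, its rim 44 mm above the bench. The reader stands on the cup's floor, 12 mm above the bench. Origin on the bench in the middle. It stands either to the left or to the right of the pump.
- tip_box: Bystander: blue box of pipette tips, 85 x 122 x 55 mm, origin under its middle; stands on the side of the pump where the cradle is not.
- tube_rack: Bystander: green tube rack, 190 x 84 x 54 mm, with capped tubes up to 72 mm high, origin under its middle; right of the pump.
- cool_block: Bystander: aluminium tube block 75 x 115 x 50 mm, origin under its middle; left of the pump.
- syringe: Bystander: clear 50 ml syringe lying on the bench close in front of the pump, parallel to it, 175 mm long, 31 mm high.
- bottle: Bystander: amber bottle 72 mm in diameter, 150 mm high, behind the pump, origin under its middle.
- beaker: Bystander: glass beaker 84 mm in diameter, 95 mm high, behind the pump, origin under its middle.
Things that resemble listed ones, but are neither listed nor needed, are in the scene too. What is shaped like the cradle but pink is not meant. What is shaped like the part that bears reader_grip but orange or purple is not meant.

How it is judged:
By the outcome, as a careful person would: the job done as asked, in the order asked, and still so for the second after the job is handed in, while the arm keeps its last pose, push and grip.
It also fails if it takes over 61 s, if anything falls off the work surface, if the arm or the gripper's body presses on something with over 40 N, if the wrist force passes 120 N, or if a joint passes its speed limit or range.

### The arm

A 7-joint arm with a two-finger parallel gripper is mounted at the origin on the work surface. World frame = base frame: x ahead of the robot, y to its left, z up, the work surface at z = 0. Lengths are in m, angles in rad, forces in N, time in s.
With the tool pointing down it reaches from about 0.425 to 0.925 m from the base axis. Payload 6.8 kg.
Tool frame: the origin (TCP) lies at the very end of the fingers, on their centre line; the grasp point (between the pads) lies 19 mm behind it; z points along the fingers, y is the line along which they close (so a half turn about z gives the same grasp; the last joint's range is limited). The gripper opens to 85 mm and grips with 20 to 120 N. Pads are 22 mm wide; open, the fingers measure 114 mm over their backs; the gripper's body (76 mm by 85 mm) begins 54 mm behind the grasp point. The pads swing forward as they close: fully open they stand 13 mm farther back than shut.
Start: joints at [-1.365, 0.477, 0.022, 1.555, -0.011, 1.109, -0.083], TCP at [0.208, 0.642, 0.231] pointing down, gripper open.
Joint ranges: [-2.96, 2.96], [-0.34, 2.1], [-1.41, 1.46], [0.24, 2.44], [-1.37, 4.51], [0.17, 1.92], [-2.96, 2.96]. Speed limits (rad/s): [2.39, 2.39, 3.14, 3.14, 3.14, 3.14, 3.14].

### API

Orientations are given as a rotation vector (axis times angle).
In Python, from bench import monitor, optics, r gives the robot as it stands.
- The arm moves only by the shell command python3 -m crank 'ROWS' [OPENING] [FORCE]. ROWS is JSON, a list of rows, each a list of 2 entries, a list of its own where there are three numbers: the shift along the tool's x, y, z in cm, then the turn, a rotation vector about the tool's x, y, z in rad. A call has 1 to 5 rows; each row shifts and turns the commanded pose from where the row before left it, along the tool's axes as they then stand; what a row does not reach is not made up. A row lasts 1/10 s, in which the tool goes at most 50 mm and 8.59 degrees, less where a joint would pass 70% of its speed; a pose out of reach is approached as far as the arm can. A call is refused whole if a number of a shift passes 5 or a number of a turn 0.15, either way. A call with a gripper value outside its range is refused whole. OPENING is the finger opening in cm, from 0 to 8.54, set as the call begins (- or left out, the last holds). The fingers move at their own pace and stop on an object; FORCE is the grip in N (left out, the last holds). Time passes only in rows, so rows that do not move let the fingers close. It gives the time, the measured TCP pose, the force, the opening and the grip force at its end, in the units of the state.
- monitor.get_obs(): the state, without advancing time (a new reading comes with each control period).
- optics.grab_frame(name): name is "side" or "top" or "wrist"; returns (picture, depth): 384x512x3 uint8, red, green, blue; 384x512 float32, m along the optical axis (not along the pixel's ray), 0 where there is no reading.
- optics.camera_model(name): a dict with "vertical_fov" (degrees; the focal length in pixels is half the picture's height over the tangent of half this angle, whatever the lens; pixels are square), "cx", "cy" (the principal point, pixels), "D" ([k1, k2, p1, p2, k3] as OpenCV has them; the pictures are not rectified), "R" (3x3) and "t" (3): a world point X has camera coordinates R X + t; the wrist camera has in their place "hand_eye" (4x4, takes a point from camera to tool coordinates, whose origin is the TCP and whose axes are the flange's). Camera axes: x right, y down, z forward; pixel columns grow to the right and rows downward; lengths in m; the calibration is good to about 2 mm. A picture is of the moment at which its call begins: read the wrist's pose just before it. camera_model takes no time and is no camera call.
- r.hand_in(): hands the job in; it is judged then, once.
The state is a dict: "clock": time; "joints": joint angles; "qvel": joint speeds; "tau": joint torques, N m; "tcp_pos": TCP position; "orientation": TCP orientation; "contact_force": force on the tool from outside, world axes, zero at the start; "moment": the same for the moment, N m; "grip_width": finger opening in m; "gripper_force": force on a finger pad.
Only numpy, scipy, OpenCV 4.12 (cv2) and the standard library are available. Lean on these libraries where they do the work, as an engineer would, in place of code of your own. Each camera call takes 0.05 s, during which the arm holds its last target. There are 200 camera calls.

## Working session

There is one attempt and no reset: what is moved stays moved. The work goes in short steps, Python scripts to look and compute and a shell command to move; the robot and the scene stay as the last step left them, time stands still between calls to the robot, and variables do not carry over. Pictures are saved under pics/ and viewed, at most 10 in all, crops included, and the job is handed in when it is done.

```bash
mkdir -p pics; ls; cat > h.py <<'E'
import numpy as np, cv2
from scipy.spatial.transform import Rotation as Ro
from bench import monitor, optics, r
def cam(n):
    m=optics.camera_model(n); f=192/np.tan(np.radians(m["vertical_fov"])/2)
    K=np.array([[f,0,m["cx"]],[0,f,m["cy"]],[0,0,1.]])
    return m,K,np.array(m["D"],float)
def pose(n,m,s):
    if n=="wrist":
        T=np.eye(4);T[:3,:3]=Ro.from_rotvec(s["orientation"]).as_matrix();T[:3,3]=s["tcp_pos"]
        return T@np.array(m["hand_eye"])
    T=np.eye(4);R=np.array(m["R"]);T[:3,:3]=R.T;T[:3,3]=-R.T@np.array(m["t"]);return T
def snap(n,f):
    s=monitor.get_obs();p,d=optics.grab_frame(n)
    cv2.imwrite(f"pics/{f}.png",p[:,:,::-1]);m,K,D=cam(n)
    np.savez(f"{f}.npz",d=d,p=p,K=K,D=D,T=pose(n,m,s));return p,d
def ray(f,uv):
    z=np.load(f+".npz");q=cv2.undistortPoints(np.array([[uv]],float),z["K"],z["D"])[0,0]
    return z,z["T"][:3,:3]@np.array([q[0],q[1],1]),z["T"][:3,3]
def atz(f,uv,h):
    z,v,c=ray(f,uv);return c+v*(h-c[2])/v[2]
def atd(f,uv):
    z,v,c=ray(f,uv);u,w=map(int,uv);return c+v*np.median(z["d"][w-1:w+2,u-1:u+2])
def proj(f,X):
    z=np.load(f+".npz");T=np.linalg.inv(z["T"])
    return cv2.projectPoints(np.array(X,float).reshape(-1,3),cv2.Rodrigues(T[:3,:3])[0],T[:3,3],z["K"],z["D"])[0][:,0]
def crop(f,u0,v0,u1,v1,k,out):
    im=cv2.imread(f"pics/{f}.png")[v0:v1,u0:u1];cv2.imwrite(f"pics/{out}.png",cv2.resize(im,None,fx=k,fy=k,interpolation=cv2.INTER_CUBIC))
E
python3 - <<'E'
from h import *
snap("top","top1");snap("side","side1")
a=cv2.imread("pics/top1.png");cv2.imwrite("pics/top1b.png",cv2.resize(a,(800,600),interpolation=cv2.INTER_CUBIC))
s=monitor.get_obs();print(s["tcp_pos"],Ro.from_rotvec(s["orientation"]).as_matrix().round(3),s["clock"])
E
```

```text
pics
[0.20818259 0.64154935 0.23042259] [[-0.951  0.309 -0.   ]
 [ 0.309  0.951 -0.002]
 [-0.    -0.002 -1.   ]] 0.1
```

View pics/top1b.png

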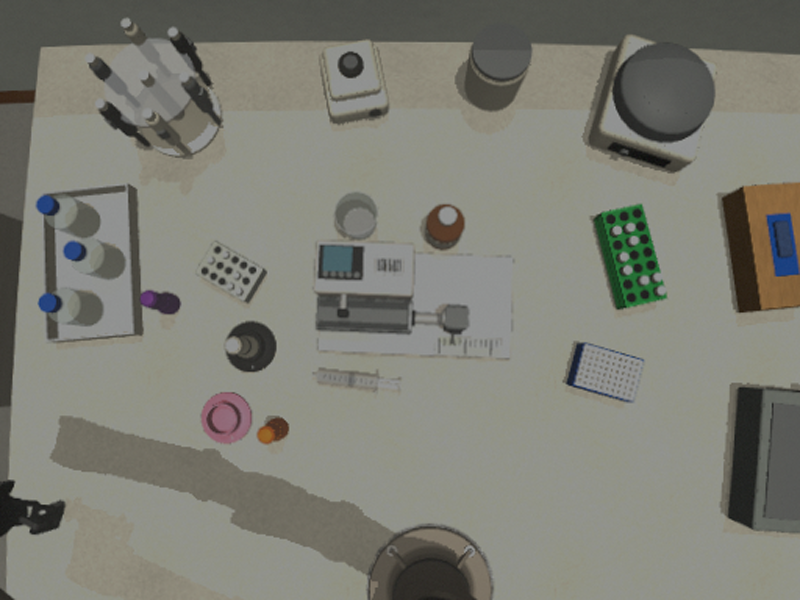

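View pics/side1.png

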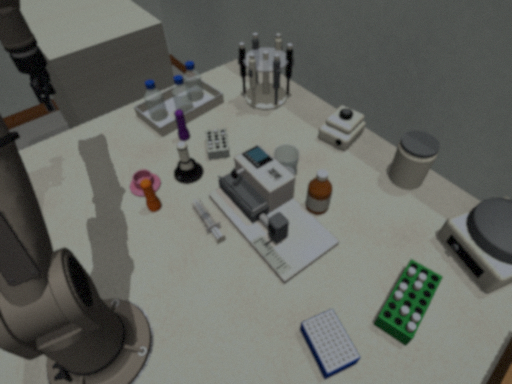

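The top view (800 px wide) shows the pump at (415,300), with its label at (388,265) and its head at (455,318). Wand candidates are white in the black cradle at (233,345), purple at (150,299) and orange at (266,434). Cradle candidates are black at (250,345) and pink at (226,417). The white wand in the black cradle fits the description, and I'll confirm it in an enlarged crop.

```bash
python3 - <<'E'
from h import *
crop("top1",130,145,340,265,3.8,"c1")
E
```

```text
(no output)
```

View pics/c1.png

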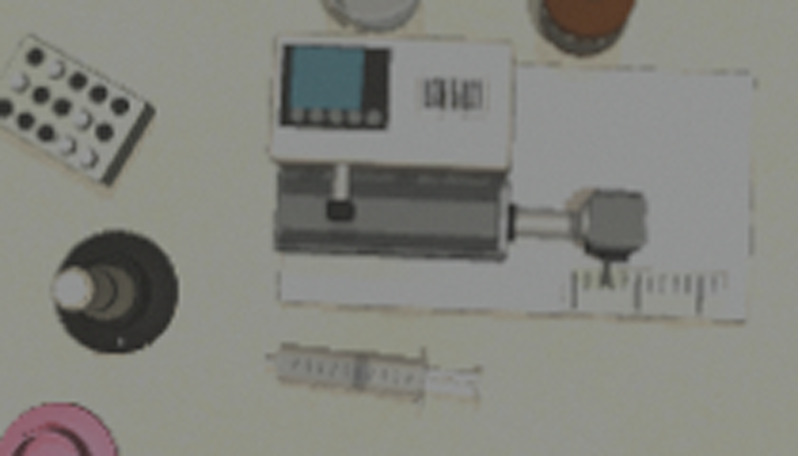

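The crop confirms the white wand (top end at (75,288)) standing in the black cradle (foot centre (117,292)). The label is at (453,95), the scale marks 0/50/100 at (574/638/699, 291), and the pointer at (606,285).

```bash
python3 - <<'E'
from h import *
g=lambda u,v,h:atz("top1",(130+(u+.5)/3.8-.5,145+(v+.5)/3.8-.5),h)
P=[(281,302,.02,-.115,.09),(745,320,.02,-.115,-.285),(754,72,.02,.085,-.285),(453,95,.12,.042,-.045),(274,38,.12,.085,.09),(514,42,.12,.085,-.09),(509,170,.12,-.012,-.09),(270,158,.12,-.012,.09),(699,293,.021,-.095,-.245),(574,290,.021,-.095,-.145)]
W=np.array([g(*p[:3])[:2] for p in P]);L=np.array([p[3:] for p in P])
Wm,Lm=W.mean(0),L.mean(0);U,_,Vt=np.linalg.svd((L-Lm).T@(W-Wm));R=Vt.T@np.diag([1,np.linalg.det(Vt.T@U.T)])@U.T
t=Wm-R@Lm;print("yaw",np.arctan2(R[1,0],R[0,0]),"origin",t);print("res mm",((W-(L@R.T+t))*1e3).round(1).tolist())
for n,l in dict(label=(.042,-.045),mark=(-.095,-.245)).items():print(n,R@l+t)
print("foot",g(117,292,.012),"wandtop",g(75,288,.132),"pointer",(g(606,285,.027)[:2]-t)@R,"headtop",(g(614,220,.106)[:2]-t)@R)
E
```

```text
yaw -0.02659560170002359 origin [0.56109895 0.12918318]
res mm [[1.8, -2.7], [0.9, 4.0], [0.0, 0.6], [0.1, -0.7], [-4.8, -1.4], [-1.7, 0.8], [0.1, 1.2], [2.6, -3.1], [1.0, 1.2], [-0.1, 0.4]]
label [0.60188744 0.08308221]
mark [ 0.45961739 -0.11320389]
foot [0.45693898 0.35297491 0.012     ] wandtop [0.45678428 0.3545808  0.132     ] pointer [-0.09048718 -0.16938689] headtop [-0.04482491 -0.16788586]
```

```bash
python3 -m crank '[[[-3.6,-2.2,0],[0,0,0]],[[-3.6,-2.2,0],[0,0,0]],[[-3.6,-2.2,0],[0,0,0]],[[-3.6,-2.2,0],[0,0,0]],[[-3.6,-2.2,0],[0,0,0]]]' 8.5 40; python3 -m crank '[[[-3.6,-2.2,0],[0,0,0]],[[-3.6,-2.2,0],[0,0,0]],[[-3.6,-2.2,0],[0,0,0]],[[-3.6,-2.2,0],[0,0,0]],[[0,0,0],[0,0,0.15]]]'; python3 -m crank '[[[0,0,0],[0,0,0.15]],[[0,0,0],[0,0,0.15]],[[0,0,0],[0,0,0.15]],[[0,0,0],[0,0,0]]]'
cat > to.py <<'E'
from h import *
import sys
# shift in tool axes (cm) and turn to bring TCP to world xyz with tool y at yaw, z down
def to(x,y,z,yaw):
    s=monitor.get_obs();R=Ro.from_rotvec(s["orientation"])
    d=R.inv().apply(np.array([x,y,z])-s["tcp_pos"])*100
    Y=np.array([np.cos(yaw),np.sin(yaw),0]);Z=np.array([0,0,-1.]);X=np.cross(Y,Z)
    t=(R.inv()*Ro.from_matrix(np.c_[X,Y,Z])).as_rotvec()
    yy=R.as_matrix()[:,1]
    print("tcp",np.round(s["tcp_pos"],4),"yaw",np.arctan2(yy[1],yy[0]).round(3),"shift cm",d.round(2),"turn",t.round(3),"F",np.round(s["contact_force"],1),"w",round(s["grip_width"],4),round(s["gripper_force"],1),"t",round(s["clock"],2),"j",np.round(s["joints"],2))
if __name__=="__main__": to(*map(float,sys.argv[1:]))
E
python3 - <<'E'
from h import *
from to import to
snap("wrist","w1");to(.457,.354,.18,.66)
E
```

```text
clock: 0.6
tcp_pos: [0.3464, 0.4802, 0.231]
orientation: [-0.491, -3.103, 0.001]
contact_force: [0.2, 0.4, -0.2]
grip_width: 0.0849
gripper_force: 0.0
clock: 1.1
tcp_pos: [0.4603, 0.3466, 0.2312]
orientation: [0.738, 3.051, -0.004]
contact_force: [0.0, -1.1, -1.2]
grip_width: 0.085
gripper_force: 0.0
clock: 1.5
tcp_pos: [0.4552, 0.3535, 0.2309]
orientation: [-1.388, -2.818, 0.001]
contact_force: [-0.2, -0.6, -0.1]
grip_width: 0.0849
gripper_force: 0.0
tcp [0.4551 0.3536 0.231 ] yaw 0.66 shift cm [-0.09  0.17  5.1 ] turn [-0.001  0.     0.   ] F [0.1 0.3 0.3] w 0.0848 0.0 t 1.55 j [-0.97  0.32  0.25  1.81 -0.09  1.02 -0.02]
```

View pics/w1.png

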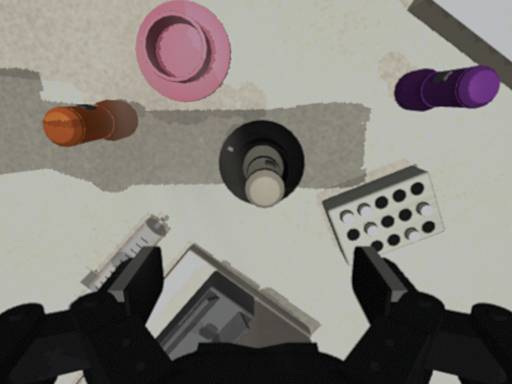

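The wrist view shows the white wand's top end centred at (265,188) and the cradle foot at about (261,160), with the purple, orange and pink decoys well clear.

```bash
python3 - <<'E'
from h import *
from to import to
crop("w1",200,100,330,220,5,"c2")
print(atz("w1",(265,188),.132),atd("w1",(265,190)),atz("w1",(261,162),.012))
p=atz("w1",(265,188),.132);to(p[0],p[1],.073,.66)
E
```

```text
[0.45651712 0.36099156 0.132     ] [0.45775167 0.35945645 0.13070997] [0.45636557 0.35821527 0.012     ]
tcp [0.4551 0.3536 0.231 ] yaw 0.66 shift cm [ 0.5   0.57 15.8 ] turn [-0.001  0.     0.   ] F [0.1 0.3 0.3] w 0.0848 0.0 t 1.55 j [-0.97  0.32  0.25  1.81 -0.09  1.02 -0.02]
```

View pics/c2.png

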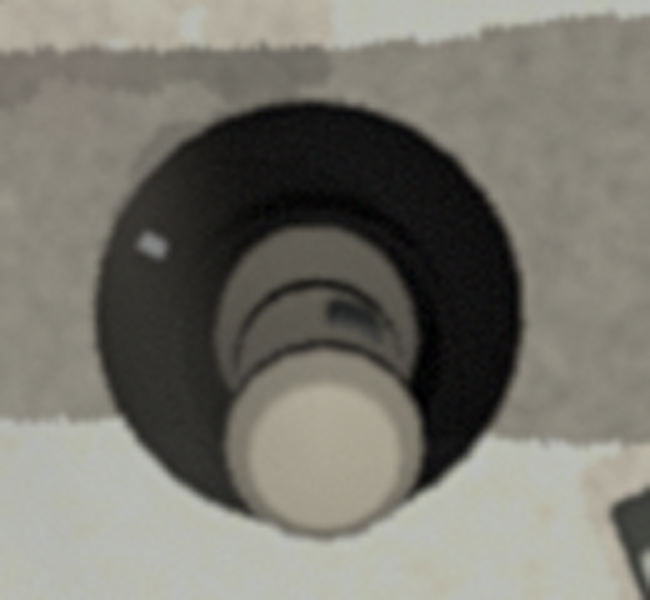

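```bash
python3 -m crank '[[[0.27,0.46,0],[0,0,0]],[[0,0,4],[0,0,0]],[[0,0,4],[0,0,0]],[[0,0,4],[0,0,0]],[[0,0,3],[0,0,0]]]' 8 40; python3 -m crank '[[[0,0,0.8],[0,0,0]],[[0,0,0],[0,0,0]]]' ; python3 to.py .457 .3585 .073 .66
```

```text
clock: 2.05
tcp_pos: [0.4566, 0.3585, 0.0789]
orientation: [-1.381, -2.821, 0.002]
contact_force: [-0.7, -1.0, -0.5]
grip_width: 0.08
gripper_force: 0.0
clock: 2.25
tcp_pos: [0.457, 0.3585, 0.0725]
orientation: [-1.383, -2.82, 0.003]
contact_force: [0.6, 0.1, -0.7]
grip_width: 0.08
gripper_force: 0.0
tcp [0.457  0.3585 0.0725] yaw 0.658 shift cm [ 0.   -0.   -0.05] turn [-0.002  0.    -0.002] F [ 0.6  0.1 -0.7] w 0.08 0.0 t 2.25 j [-0.93  0.53  0.2   1.92 -0.15  0.71  0.02]
```

```bash
python3 -m crank '[[[0,0,0],[0,0,0]],[[0,0,0],[0,0,0]],[[0,0,0],[0,0,0]],[[0,0,0],[0,0,0]],[[0,0,0],[0,0,0]]]' 2 40;  python3 -m crank '[[[0,0,0],[0,0,0]],[[0,0,0],[0,0,0]]]'; python3 to.py .457 .3585 .24 .66
```

```text
clock: 2.75
tcp_pos: [0.458, 0.3592, 0.0748]
orientation: [1.386, 2.819, 0.003]
contact_force: [-1.6, 0.4, 5.9]
grip_width: 0.0309
gripper_force: 39.3
clock: 2.95
tcp_pos: [0.458, 0.3593, 0.0748]
orientation: [1.386, 2.819, 0.003]
contact_force: [-1.4, -1.4, 6.4]
grip_width: 0.0307
gripper_force: 39.3
tcp [0.458  0.3593 0.0748] yaw 0.657 shift cm [ 1.000e-02 -9.000e-02 -1.652e+01] turn [ 0.002 -0.    -0.003] F [-1.4 -1.4  6.4] w 0.0307 39.3 t 2.95 j [-0.93  0.52  0.2   1.92 -0.15  0.71  0.02]
```

```bash
python3 -m crank '[[[0,0,-2],[0,0,0]],[[0,0,-3],[0,0,0]],[[0,0,-4],[0,0,0]],[[0,0,-4],[0,0,0]],[[0,0,-4],[0,0,0]]]'; python3 -m crank '[[[0,0,0],[0,0,0]]]'; python3 - <<'E'
from h import *
from to import to
snap("wrist","w2")
to(.6019,.0831,.243,.14)
E
```

```text
clock: 3.45
tcp_pos: [0.4571, 0.3583, 0.2453]
orientation: [1.386, 2.819, 0.001]
contact_force: [-0.3, -0.1, -1.7]
grip_width: 0.0308
gripper_force: 39.9
clock: 3.55
tcp_pos: [0.4601, 0.3607, 0.2499]
orientation: [1.385, 2.816, 0.017]
contact_force: [0.6, 0.8, -1.1]
grip_width: 0.0309
gripper_force: 40.1
tcp [0.4587 0.3597 0.2467] yaw 0.657 shift cm [-30.65  -5.56   0.3 ] turn [ 0.006 -0.003  0.517] F [ 0.9 -0.7 -2.2] w 0.0309 40.1 t 3.6 j [-0.97  0.31  0.25  1.78 -0.09  1.05 -0.03]
```

View pics/w2.png

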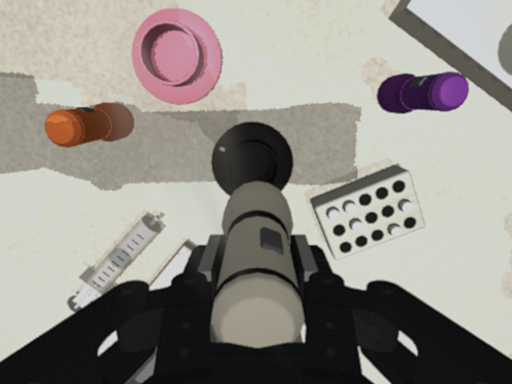

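The white wand is held upright between the pads at (258,270), and the empty black cradle is at (252,158).

```bash
python3 -m crank '[[[-2,-0.36,0],[0,0,0]],[[-3.4,-0.62,0],[0,0,0]],[[-3.4,-0.62,0],[0,0,0]],[[-3.4,-0.62,0],[0,0,0]],[[-3.4,-0.62,0],[0,0,0]]]'; python3 -m crank '[[[-3.4,-0.62,0],[0,0,0]],[[-3.4,-0.62,0],[0,0,0]],[[-3.4,-0.62,0],[0,0,0]],[[-3,-0.6,0],[0,0,0]],[[-1.8,-0.5,0],[0,0,0]]]';python3 -m crank '[[[0,0,0],[0,0,0]],[[0,0,0],[0,0,0]],[[0,0,0],[0,0,0]]]'; python3 - <<'E'
from h import *
from to import to
snap("wrist","w3");snap("side","s3")
to(.6019,.0831,.2428,.66)
E
```

```text
clock: 4.1
tcp_pos: [0.5296, 0.2161, 0.2418]
orientation: [-1.385, -2.818, 0.003]
contact_force: [0.4, -0.1, -1.2]
grip_width: 0.0311
gripper_force: 40.0
clock: 4.6
tcp_pos: [0.5982, 0.0776, 0.2418]
orientation: [-1.39, -2.816, 0.004]
contact_force: [-0.1, -0.0, -0.2]
grip_width: 0.0309
gripper_force: 40.0
clock: 4.9
tcp_pos: [0.5974, 0.0826, 0.2425]
orientation: [-1.382, -2.819, 0.0]
contact_force: [0.2, 0.7, -1.4]
grip_width: 0.031
gripper_force: 40.0
tcp [0.5978 0.0825 0.2429] yaw 0.659 shift cm [-0.21  0.36  0.01] turn [-0.    -0.001 -0.001] F [-0.4  0.1 -0.5] w 0.0313 40.0 t 5.0 j [-0.53  0.36  0.37  1.74 -0.15  1.07  0.56]
```

View pics/w3.png

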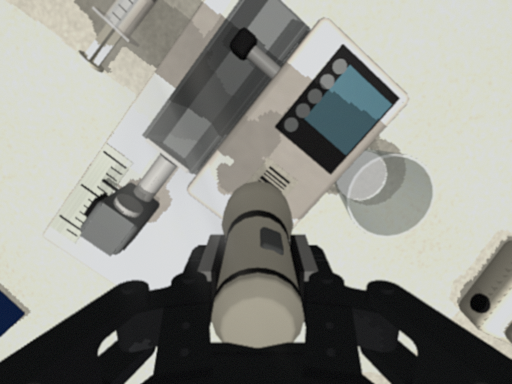

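The label's far edge at (275,178) just shows beyond the wand. I can also see the housing top corners at (325,20), (407,96) and (190,190), so I'll refine the label position from those.

```bash
python3 - <<'E'
from h import *
for uv,l in [((325,20),(-.012,.09)),((407,96),(.085,.09)),((190,190),(-.012,-.09))]:
    p=atz("w3",uv,.12);c,s=np.cos(-.0266),np.sin(-.0266);R=np.array([[c,-s],[s,c]])
    print(p.round(4),"label implied",(p[:2]+R@(np.array([.042,-.045])-l)).round(4),"depth",atd("w3",uv).round(3))
print(proj("w3",[.6019,.0831,.12]))
crop("w3",170,0,430,230,3,"c3")
E
```

```text
[0.5585 0.2142 0.12  ] label implied [0.6088 0.0778] depth [0.558 0.215 0.118]
[0.645 0.213 0.12 ] label implied [0.5985 0.0792] depth [0.646 0.214 0.117]
[0.5535 0.0449 0.12  ] label implied [0.6087 0.0884] depth [0.554 0.044 0.118]
[[262.27565452 189.34478297]]
```

View pics/c3.png

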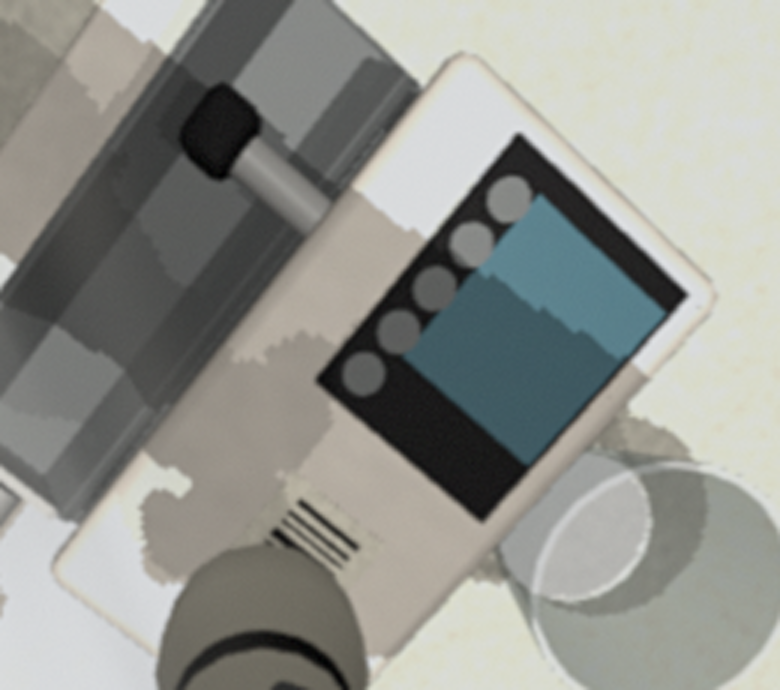

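The label's left edge (y −20) shows from (300,475) to (385,545) in the crop, so its midpoint is at wrist pixel (284,170). The wand's lower end covers the rest of the label.

```bash
python3 - <<'E'
from h import *
C=[((462,42),(-.012,.09)),((722,296),(.085,.09)),((45,572),(-.012,-.09)),((342,510),(.042,-.020))]
W=np.array([atz("w3",(170+u/3,v/3),.12)[:2] for (u,v),_ in C]);L=np.array([l for _,l in C])
Wm,Lm=W.mean(0),L.mean(0);U,_,Vt=np.linalg.svd((L-Lm).T@(W-Wm));R=Vt.T@np.diag([1,np.linalg.det(Vt.T@U.T)])@U.T
t=Wm-R@Lm;print(W.round(4),np.arctan2(R[1,0],R[0,0]),t,((W-(L@R.T+t))*1e3).round(1).tolist(),"label",R@[.042,-.045]+t)
from to import to
to(.604,.082,.2428,.66)
E
```

```text
[[0.5552 0.2168]
 [0.6488 0.2134]
 [0.5505 0.0418]
 [0.6059 0.1075]] -0.026081271682949228 [0.56391525 0.1280368 ] [[1.0, -1.5], [-2.5, -2.4], [0.9, 3.4], [0.6, 0.5]] label [0.60472744 0.08195682]
tcp [0.5978 0.0825 0.2429] yaw 0.659 shift cm [-0.42  0.46  0.01] turn [-0.    -0.001 -0.001] F [-0.4  0.1 -0.5] w 0.0313 40.0 t 5.0 j [-0.53  0.36  0.37  1.74 -0.15  1.07  0.56]
```

```bash
python3 -m crank '[[[-0.36,0.45,0],[0,0,0]],[[0,0,0],[0,0,0]],[[0,0,0],[0,0,0]],[[0,0,0],[0,0,0]],[[0,0,0],[0,0,0]]]'; for i in 1 2 3; do python3 -m crank '[[[0,0,0],[0,0,0]],[[0,0,0],[0,0,0]],[[0,0,0],[0,0,0]],[[0,0,0],[0,0,0]],[[0,0,0],[0,0,0]]]' | head -3; done; python3 - <<'E'
from h import *
from to import to
snap("side","s4")
crop("s4",200,100,330,220,6,"c4")
print(proj("s4",[[.6035,.0825,.12],[.6035,.0825,.18],[.6035,.0825,.30],[.6035-.0215,.0825,.18],[.6035+.0215,.0825,.18]]).round(1).tolist())
to(.6035,.0825,.2428,.66)
to(.4575,.3587,.2428,.66)
E
```

```text
clock: 5.5
tcp_pos: [0.604, 0.0808, 0.2433]
orientation: [-1.386, -2.819, 0.0]
contact_force: [0.3, 0.0, -1.5]
grip_width: 0.0307
gripper_force: 40.0
clock: 6.0
tcp_pos: [0.6041, 0.0809, 0.2433]
orientation: [1.386, 2.819, 0.0]
clock: 6.5
tcp_pos: [0.6041, 0.0808, 0.2433]
orientation: [-1.386, -2.819, -0.0]
clock: 7.0
tcp_pos: [0.6041, 0.0808, 0.2433]
orientation: [1.386, 2.819, 0.0]
[[274.2, 173.6], [274.5, 158.6], [275.2, 124.2], [268.5, 162.2], [280.4, 155.2]]
tcp [0.6041 0.0808 0.2433] yaw 0.657 shift cm [0.17 0.05 0.05] turn [-0.     0.    -0.003] F [-0.9  0.6 -1.4] w 0.0312 40.0 t 7.05 j [-0.52  0.37  0.38  1.73 -0.15  1.07  0.56]
tcp [0.6041 0.0808 0.2433] yaw 0.657 shift cm [30.96  5.36  0.05] turn [-0.     0.    -0.003] F [-0.9  0.6 -1.4] w 0.0312 40.0 t 7.05 j [-0.52  0.37  0.38  1.73 -0.15  1.07  0.56]
```

View pics/c4.png

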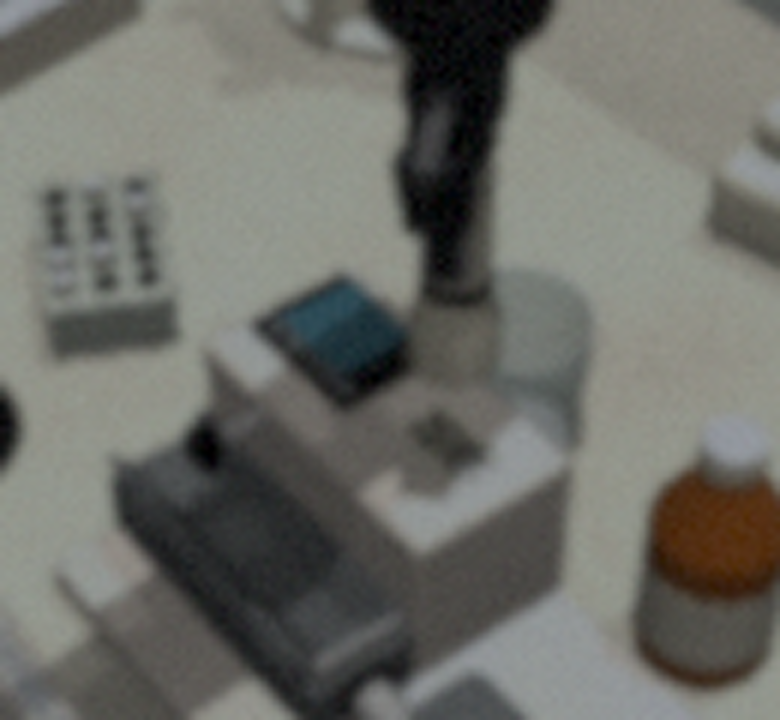

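Seen from the side, the label is at crop (447,440), i.e. (274.5,173.3), which matches my estimate. The wand is vertical above it, 2–3 mm off towards −y, so I'll nudge it, hold again, and then return it.

```bash
python3 -m crank '[[[0.22,0.1,0],[0,0,0]],[[0,0,0],[0,0,0]],[[0,0,0],[0,0,0]],[[0,0,0],[0,0,0]],[[0,0,0],[0,0,0]]]'; for i in 1 2 3; do python3 -m crank '[[[0,0,0],[0,0,0]],[[0,0,0],[0,0,0]],[[0,0,0],[0,0,0]],[[0,0,0],[0,0,0]],[[0,0,0],[0,0,0]]]' | head -2; done
python3 to.py .4578 .3590 .2428 .66
```

```text
clock: 7.55
tcp_pos: [0.6036, 0.0831, 0.2433]
orientation: [1.386, 2.819, -0.0]
contact_force: [-0.0, -0.2, -1.7]
grip_width: 0.031
gripper_force: 40.0
clock: 8.05
tcp_pos: [0.6036, 0.0832, 0.2433]
clock: 8.55
tcp_pos: [0.6036, 0.0832, 0.2433]
clock: 9.05
tcp_pos: [0.6035, 0.0832, 0.2433]
tcp [0.6035 0.0832 0.2433] yaw 0.657 shift cm [30.74  5.3   0.05] turn [-0.    -0.    -0.003] F [-0.1 -0.7 -1.2] w 0.0305 40.0 t 9.05 j [-0.53  0.37  0.38  1.73 -0.15  1.07  0.56]
```

```bash
python3 -m crank '[[[2,0.34,0],[0,0,0]],[[3.4,0.6,0],[0,0,0]],[[3.4,0.6,0],[0,0,0]],[[3.4,0.6,0],[0,0,0]],[[3.4,0.6,0],[0,0,0]]]'; python3 -m crank '[[[3.4,0.6,0],[0,0,0]],[[3.4,0.6,0],[0,0,0]],[[3.4,0.6,0],[0,0,0]],[[3,0.5,0],[0,0,0]],[[2,0.4,0],[0,0,0]]]' | tail -4;python3 -m crank '[[[0,0,0],[0,0,0]],[[0,0,0],[0,0,0]],[[0,0,0],[0,0,0]],[[0,0,0],[0,0,0]]]'; python3 to.py .4579 .3592 .0775 .657
```

```text
clock: 9.55
tcp_pos: [0.5293, 0.2246, 0.2434]
orientation: [1.386, 2.819, 0.001]
contact_force: [0.9, -0.1, -1.7]
grip_width: 0.0312
gripper_force: 40.0
orientation: [-1.382, -2.82, -0.001]
contact_force: [-0.5, 0.8, -2.1]
grip_width: 0.0307
gripper_force: 40.0
clock: 10.45
tcp_pos: [0.4594, 0.3589, 0.2434]
orientation: [1.389, 2.817, -0.0]
contact_force: [0.6, -0.2, -1.7]
grip_width: 0.0306
gripper_force: 40.0
tcp [0.4594 0.3589 0.2434] yaw 0.655 shift cm [ 0.12 -0.1  16.59] turn [ 0.     0.    -0.002] F [ 0.6 -0.2 -1.7] w 0.0306 40.0 t 10.45 j [-0.98  0.32  0.26  1.78 -0.09  1.05 -0.03]
```

```bash
python3 -m crank '[[[0.12,-0.1,0],[0,0,0]],[[0,0,3.5],[0,0,0]],[[0,0,3.5],[0,0,0]],[[0,0,3.5],[0,0,0]],[[0,0,1.5],[0,0,0]]]'; python3 -m crank '[[[0,0,1.2],[0,0,0]],[[0,0,1.2],[0,0,0]],[[0,0,1],[0,0,0]],[[0,0,0.6],[0,0,0]],[[0,0,0.2],[0,0,0]]]'; python3 -m crank '[[[0,0,0],[0,0,0]]]' | tail -4; python3 to.py .4579 .3592 .0750 .657
```

```text
clock: 10.95
tcp_pos: [0.4556, 0.359, 0.1204]
orientation: [-1.386, -2.818, 0.007]
contact_force: [-1.0, -0.5, -1.7]
grip_width: 0.0308
gripper_force: 40.0
clock: 11.45
tcp_pos: [0.457, 0.3607, 0.0811]
orientation: [-1.386, -2.819, 0.0]
contact_force: [0.2, 0.0, -1.7]
grip_width: 0.0305
gripper_force: 40.0
orientation: [1.386, 2.819, 0.001]
contact_force: [-0.1, 0.3, -2.3]
grip_width: 0.0314
gripper_force: 40.0
tcp [0.4572 0.3608 0.0815] yaw 0.657 shift cm [-0.17 -0.04  0.65] turn [ 0. -0. -0.] F [-0.1  0.3 -2.3] w 0.0314 40.0 t 11.55 j [-0.94  0.52  0.21  1.91 -0.16  0.73  0.02]
```

Nothing is touching inside the cup, so I'll lower the last few millimetres.

```bash
python3 -m crank '[[[-0.15,-0.05,0.3],[0,0,0]],[[0,0,0.2],[0,0,0]],[[0,0,0.1],[0,0,0]],[[0,0,0],[0,0,0]],[[0,0,0],[0,0,0]]]'; python3 to.py .4579 .3592 .0750 .657
```

```text
clock: 12.05
tcp_pos: [0.4575, 0.3592, 0.0754]
orientation: [-1.386, -2.819, -0.0]
contact_force: [-0.2, -0.1, -1.3]
grip_width: 0.0312
gripper_force: 40.0
tcp [0.4575 0.3592 0.0754] yaw 0.657 shift cm [-0.02  0.03  0.04] turn [ 0. -0.  0.] F [-0.2 -0.1 -1.3] w 0.0312 40.0 t 12.05 j [-0.93  0.52  0.21  1.92 -0.16  0.71  0.03]
```

```bash
python3 -m crank '[[[0,0,0.1],[0,0,0]],[[0,0,0.1],[0,0,0]],[[0,0,0],[0,0,0]]]'; python3 -m crank '[[[0,0,0],[0,0,0]],[[0,0,0],[0,0,0]],[[0,0,0],[0,0,0]],[[0,0,0],[0,0,0]],[[0,0,0],[0,0,0]]]' 8.0; python3 -m crank '[[[0,0,-2],[0,0,0]],[[0,0,-4],[0,0,0]],[[0,0,-4],[0,0,0]],[[0,0,-4],[0,0,0]],[[0,0,-2],[0,0,0]]]'; python3 - <<'E'
from h import *
from to import to
snap("side","s5");snap("wrist","w5")
a=cv2.imread("pics/s5.png")[110:220,140:270];b=cv2.imread("pics/w5.png")
cv2.imwrite("pics/c5.png",np.hstack([cv2.resize(a,(390,330)),cv2.resize(b[60:280,130:390],(390,330))]))
to(.50,-.046,.23,-.026)
E
```

```text
clock: 12.35
tcp_pos: [0.4578, 0.3594, 0.0748]
orientation: [-1.386, -2.819, -0.001]
contact_force: [-3.5, -2.2, 11.9]
grip_width: 0.0309
gripper_force: 41.3
clock: 12.85
tcp_pos: [0.4575, 0.3591, 0.0732]
orientation: [-1.386, -2.819, 0.0]
contact_force: [-0.9, 0.6, 0.5]
grip_width: 0.0799
gripper_force: 0.0
clock: 13.35
tcp_pos: [0.4588, 0.3599, 0.2371]
orientation: [1.386, 2.818, 0.007]
contact_force: [0.4, -0.3, 0.0]
grip_width: 0.0798
gripper_force: 0.0
tcp [0.4592 0.3604 0.2369] yaw 0.657 shift cm [-34.68 -21.58   0.51] turn [ 0.006 -0.003  0.683] F [-0.2 -0.5 -0.1] w 0.08 0.0 t 13.45 j [-0.98  0.32  0.26  1.79 -0.1   1.03 -0.03]
```

View pics/c5.png

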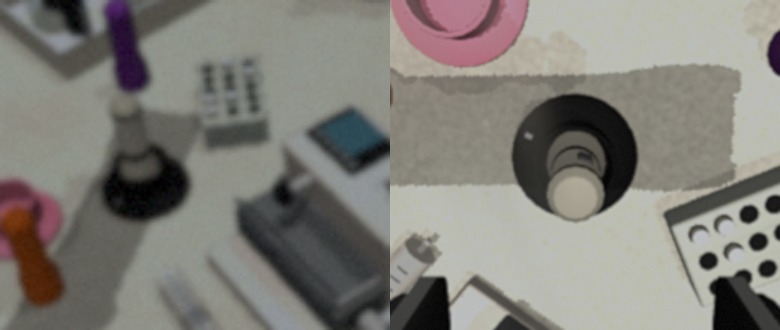

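The wand stands upright in the black cradle again (left half at (130,140), right half at (575,165)). Next is the drive-arm head, measured from depth.

```bash
python3 -m crank '[[[-3.9,-2.2,0],[0,0,0]],[[-3.9,-2.2,0],[0,0,0]],[[-3.9,-2.2,0],[0,0,0]],[[-3.9,-2.2,0],[0,0,0]],[[-3.9,-2.2,0],[0,0,0]]]' 8.5; python3 -m crank '[[[-3.9,-2.2,0],[0,0,0]],[[-3.9,-2.2,0],[0,0,0]],[[-3.9,-2.2,0],[0,0,0]],[[-3.9,-2.2,0],[0,0,0]],[[0,0,0],[0,0,0.13]]]' |tail -3;python3 -m crank '[[[0,0,0],[0,0,0.14]],[[0,0,0],[0,0,0.14]],[[0,0,0],[0,0,0.14]],[[0,0,0],[0,0,0.13]],[[0,0,0],[0,0,0]]]' | tail -4
cat > pc.py <<'E'
from h import *
def cloud(f):
    z=np.load(f+".npz");d=z["d"];v,u=np.mgrid[0:384,0:512]
    q=cv2.undistortPoints(np.stack([u,v],-1).reshape(-1,1,2).astype(float),z["K"],z["D"])[:,0]
    X=np.c_[q,np.ones(len(q))]*d.reshape(-1,1);ok=d.ravel()>0
    W=X@z["T"][:3,:3].T+z["T"][:3,3];W[~ok]=np.nan;return W.reshape(384,512,3)
E
python3 - <<'E'
from pc import *
from to import to
snap("wrist","w6");snap("top","t6");to(.5135,-.0392,.2,-.0264)
c,s=np.cos(-.0264),np.sin(-.0264);R=np.array([[c,-s],[s,c]]);O=np.array([.5625,.1286])
for f in("w6","top1"):
    W=cloud(f);L=(W[...,:2]-O)@R
    m=(abs(W[...,2]-.104)<.006)&(L[...,1]<-.11)&(L[...,1]>-.28)&(abs(L[...,0]+.045)<.05)
    P=L[m];print(f,m.sum(),np.percentile(P,[1,5,50,95,99],axis=0).round(4).tolist(),np.median(W[m][:,2]))
    # housing top extents
    m=(abs(W[...,2]-.12)<.004)&(abs(L[...,1])<.11)&(L[...,0]>-.03)&(L[...,0]<.1);P=L[m];print(" housing",m.sum(),np.percentile(P,[1,99],axis=0).round(4).tolist())
E
```

```text
clock: 13.95
tcp_pos: [0.4888, 0.1356, 0.2322]
orientation: [-1.385, -2.819, 0.002]
contact_force: [1.7, -0.3, 0.6]
grip_width: 0.085
gripper_force: 0.0
contact_force: [-0.2, 0.8, 0.5]
grip_width: 0.0849
gripper_force: 0.0
orientation: [-2.247, -2.194, 0.003]
contact_force: [-0.5, 0.4, 0.2]
grip_width: 0.0851
gripper_force: 0.0
tcp [ 0.5147 -0.0396  0.2326] yaw -0.019 shift cm [ 0.04 -0.11  3.26] turn [-0.001  0.     0.007] F [-0.5  0.1 -0.1] w 0.0847 0.0 t 15.05 j [-0.54  0.23  0.59  1.96 -0.15  0.99  0.1 ]
w6 2373 [[-0.0654, -0.1904], [-0.0632, -0.1881], [-0.0443, -0.1681], [-0.0252, -0.1497], [-0.023, -0.1456]] 0.10537939996886836
 housing 11082 [[-0.0088, -0.0885], [0.0829, -0.0314]]
top1 233 [[-0.0669, -0.1896], [-0.0646, -0.1888], [-0.0451, -0.1695], [-0.0253, -0.1497], [-0.0244, -0.1447]] 0.10520211924391032
 housing 1787 [[-0.0096, -0.0871], [0.0831, 0.0857]]
```

The head top measures 44 × 40 mm at z 0.105, centred at (−0.0445, −0.168) in the pump's frame, and both cameras agree. Now I'll descend around it.

```bash
python3 -m crank '[[[0.14,-0.26,0],[0,0,0.007]],[[0,0,4],[0,0,0]],[[0,0,3],[0,0,0]],[[0,0,3],[0,0,0]],[[0,0,2],[0,0,0]]]'; python3 -m crank '[[[0,0,2],[0,0,0]],[[0,0,2],[0,0,0]],[[0,0,1.2],[0,0,0]],[[0,0,0],[0,0,0]],[[0,0,0],[0,0,0]]]'; python3 to.py .5121 -.0382 .059 -.0264
```

```text
clock: 15.55
tcp_pos: [0.5113, -0.0381, 0.1113]
orientation: [-2.252, -2.189, 0.003]
contact_force: [-0.6, 1.2, -0.0]
grip_width: 0.0847
gripper_force: 0.0
clock: 16.05
tcp_pos: [0.5128, -0.0384, 0.0617]
orientation: [2.254, 2.188, 0.0]
contact_force: [1.4, 0.0, 0.1]
grip_width: 0.0852
gripper_force: 0.0
tcp [ 0.5128 -0.0384  0.0617] yaw -0.03 shift cm [ 0.01 -0.07  0.27] turn [ 0.    -0.    -0.003] F [1.4 0.  0.1] w 0.0852 0.0 t 16.05 j [-0.41  0.49  0.46  2.1  -0.37  0.63  0.27]
```

```bash
python3 -m crank '[[[0,-0.07,0.2],[0,0,0]],[[0,0,0],[0,0,0]],[[0,0,0],[0,0,0]],[[0,0,0],[0,0,0]],[[0,0,0],[0,0,0]]]' 3.5 40; python3 -m crank '[[[0,0,0],[0,0,0]],[[0,0,0],[0,0,0]],[[0,0,0],[0,0,0]]]'; python3 to.py .5121 -.0382 .059 -.0264
```

```text
clock: 16.55
tcp_pos: [0.513, -0.0382, 0.0603]
orientation: [2.254, 2.187, 0.003]
contact_force: [1.3, 0.7, 5.5]
grip_width: 0.0452
gripper_force: 46.1
clock: 16.85
tcp_pos: [0.513, -0.0382, 0.0603]
orientation: [2.254, 2.187, 0.003]
contact_force: [1.1, -0.4, 6.4]
grip_width: 0.0452
gripper_force: 46.1
tcp [ 0.513  -0.0382  0.0603] yaw -0.03 shift cm [-0.   -0.09  0.13] turn [ 0.002 -0.    -0.004] F [ 1.1 -0.4  6.4] w 0.0452 46.1 t 16.85 j [-0.41  0.49  0.46  2.1  -0.37  0.62  0.27]
```

```bash
python3 -m crank '[[[-0.7,0,0],[0,0,0]],[[-1.2,0,0],[0,0,0]],[[-1.2,0.01,0],[0,0,0]],[[-1.2,0,0],[0,0,0]],[[-1.2,0.01,0],[0,0,0]]]'; python3 -m crank '[[[-0.8,0,0],[0,0,0]],[[-0.4,0,0],[0,0,0]],[[0,0,0],[0,0,0]],[[0,0,0],[0,0,0]],[[0,0,0],[0,0,0]]]'
cat > chk.py <<'E'
from pc import *
from to import to
import sys
n=sys.argv[1];snap("wrist","w"+n);snap("top","t"+n);to(.5106,-.1152,.06,-.0264)
c,s=np.cos(-.0264),np.sin(-.0264);R=np.array([[c,-s],[s,c]]);O=np.array([.5625,.1286])
for f in("w"+n,"t"+n):
    W=cloud(f);L=(W[...,:2]-O)@R
    m=(abs(W[...,2]-.104)<.004)&(L[...,1]<-.11)&(L[...,1]>-.29)&(L[...,0]<-.03)&(L[...,0]>-.06)
    if m.sum():print(f,m.sum(),np.percentile(L[m],[1,5,50,95,99],axis=0).round(4).tolist())
    # scale strip and pointer: dark pixels along rows of local points at given heights
    for x,h in((-.090,.027),(-.086,.027),(-.1,.021),(-.105,.021),(-.098,.021)):
        ys=np.arange(-.275,-.13,.0005);G=np.c_[np.c_[np.full_like(ys,x),ys]@R.T+O,np.full_like(ys,h)]
        q=proj(f,G).astype(np.float32);g=np.load(f+".npz")["p"].mean(2).astype(np.float32)
        val=cv2.remap(g,q[:,:1],q[:,1:],cv2.INTER_LINEAR)[:,0];i=np.where((val[1:-1]<val[:-2])&(val[1:-1]<=val[2:])&(val[1:-1]<np.median(val)-15))[0]+1
        print(" ",x,[(round(1e3*ys[k],1),int(val[k])) for k in i])
E
python3 chk.py 7
```

```text
clock: 17.35
tcp_pos: [0.5113, -0.0928, 0.0603]
orientation: [2.254, 2.189, 0.003]
contact_force: [0.1, 2.3, 9.5]
grip_width: 0.045
gripper_force: 45.7
clock: 17.85
tcp_pos: [0.5109, -0.1059, 0.0603]
orientation: [2.254, 2.186, 0.002]
contact_force: [0.8, -1.5, 6.8]
grip_width: 0.0452
gripper_force: 45.9
tcp [ 0.511  -0.1059  0.0604] yaw -0.03 shift cm [-0.93 -0.01  0.04] turn [ 0.002  0.    -0.004] F [ 0.2 -1.1  6.4] w 0.0455 45.9 t 17.95 j [-0.27  0.5   0.45  2.08 -0.37  0.63  0.4 ]
w7 7593 [[-0.0597, -0.2504], [-0.0585, -0.2484], [-0.045, -0.2316], [-0.0316, -0.2177], [-0.0303, -0.2168]]
  -0.09 [(np.float64(-264.5), 66), (np.float64(-263.5), 67), (np.float64(-261.5), 66), (np.float64(-253.0), 21), (np.float64(-252.0), 23), (np.float64(-250.0), 19), (np.float64(-241.5), 42), (np.float64(-237.5), 35), (np.float64(-232.0), 57), (np.float64(-222.5), 69), (np.float64(-213.0), 77), (np.float64(-203.0), 96), (np.float64(-193.5), 79), (np.float64(-184.0), 88), (np.float64(-174.0), 88), (np.float64(-164.5), 69), (np.float64(-155.0), 55), (np.float64(-145.5), 23)]
  -0.086 [(np.float64(-27
[... 2239 characters left out ...]
float64(-222.0), 113), (np.float64(-219.5), 115), (np.float64(-217.5), 116), (np.float64(-215.5), 117), (np.float64(-211.5), 119), (np.float64(-210.0), 119), (np.float64(-208.5), 121), (np.float64(-207.5), 120), (np.float64(-194.0), 82), (np.float64(-144.5), 34)]
  -0.09 [(np.float64(-222.5), 49)]
  -0.086 [(np.float64(-273.5), 73), (np.float64(-244.5), 64), (np.float64(-222.5), 49)]
  -0.1 [(np.float64(-271.5), 74), (np.float64(-253.5), 68), (np.float64(-223.5), 50)]
  -0.105 [(np.float64(-269.0), 72), (np.float64(-261.0), 73), (np.float64(-256.5), 69), (np.float64(-247.5), 66), (np.float64(-218.0), 49), (np.float64(-145.0), 88)]
  -0.098 [(np.float64(-253.5), 67), (np.float64(-220.5), 48)]
```

```bash
python3 - <<'E'
from h import *
c,s=np.cos(-.0264),np.sin(-.0264);R=np.array([[c,-s],[s,c]]);O=np.array([.5625,.1286])
for f in("w6","w7"):
  g=np.load(f+".npz")["p"].mean(2).astype(np.float32)
  for x,h in((-.082,.027),(-.087,.027),(-.09,.027),(-.087,.021),(-.098,.021)):
    ys=np.arange(-.262,-.13,.0005);q=proj(f,np.c_[np.c_[np.full_like(ys,x),ys]@R.T+O,np.full_like(ys,h)]).astype(np.float32)
    v=cv2.remap(g,q[:,:1],q[:,1:],cv2.INTER_LINEAR)[:,0]
    i=[k for k in range(4,len(v)-4) if v[k]==v[k-4:k+5].min() and v[k]<max(v[k-4],v[k+4])-15]
    print(f,x,h,[(round(float(1e3*ys[k]),1),int(v[k])) for k in i])
E
```

```text
w6 -0.082 0.027 [(-252.0, 121), (-242.0, 86), (-232.0, 102), (-222.0, 107), (-212.5, 96), (-203.0, 112), (-192.5, 70), (-183.0, 101), (-170.0, 51), (-163.0, 86), (-153.5, 91), (-143.5, 64)]
w6 -0.087 0.027 [(-252.0, 123), (-242.0, 89), (-232.0, 110), (-222.0, 112), (-212.5, 115), (-203.0, 113), (-192.5, 63), (-183.0, 106), (-170.0, 47), (-163.0, 85), (-153.5, 92), (-143.5, 65)]
w6 -0.09 0.027 [(-252.0, 121), (-242.0, 95), (-232.0, 108), (-222.0, 115), (-212.5, 116), (-203.0, 113), (-192.5, 64), (-182.5, 106), (-172.0, 64), (-163.0, 102), (-153.5, 88), (-143.5, 62)]
w6 -0.087 0.021 [(-254.5, 119), (-244.5, 89), (-234.5, 112), (-224.5, 109), (-214.5, 115), (-204.5, 115), (-194.0, 70), (-184.5, 106), (-171.0, 48), (-164.0, 84), (-154.5, 93), (-144.5, 63)]
w6 -0.098 0.021 [(-244.5, 89), (-194.0, 75), (-144.5, 69), (-134.5, 141)]
w7 -0.082 0.027 [(-241.5, 48), (-237.5, 33), (-232.0, 55), (-222.5, 64), (-213.0, 77), (-207.5, 119), (-203.0, 80), (-193.5, 73), (-184.0, 71), (-174.5, 67), (-164.5, 64), (-155.0, 61), (-145.5, 51), (-137.0, 140)]
w7 -0.087 0.027 [(-250.0, 55), (-241.5, 49), (-237.5, 41), (-232.0, 60), (-222.5, 66), (-213.0, 74), (-203.0, 97), (-193.5, 78), (-184.0, 87), (-174.0, 78), (-164.5, 64), (-155.0, 54), (-145.5, 30)]
w7 -0.09 0.027 [(-253.0, 21), (-250.0, 19), (-241.5, 42), (-237.5, 35), (-232.0, 57), (-222.5, 69), (-213.0, 77), (-206.0, 121), (-203.0, 96), (-193.5, 79), (-188.5, 137), (-184.0, 88), (-174.0, 88), (-164.5, 69), (-155.0, 55), (-145.5, 23), (-136.5, 140)]
w7 -0.087 0.021 [(-244.0, 49), (-240.0, 40), (-234.5, 57), (-224.5, 67), (-214.5, 70), (-204.5, 90), (-199.5, 127), (-194.5, 74), (-184.5, 81), (-174.5, 69), (-164.5, 61), (-154.5, 53), (-145.0, 36), (-135.0, 141)]
w7 -0.098 0.021 [(-244.0, 39), (-230.5, 110), (-194.0, 82), (-183.5, 137), (-144.5, 34)]
```

The pointer started at −170 mm (the 25 mm rack step) and is now at −237.5, which agrees with the 67.7 mm of TCP travel. About 7.2 mm is left.

```bash
python3 -m crank '[[[-0.4,0,0],[0,0,0]],[[-0.32,0,0],[0,0,0]],[[0,0,0],[0,0,0]],[[0,0,0],[0,0,0]],[[0,0,0],[0,0,0]]]'; python3 chk.py 8 | grep -A3 -E "tcp|w8" | cut -c1-700
```

```text
clock: 18.45
tcp_pos: [0.5107, -0.1127, 0.0603]
orientation: [2.254, 2.187, 0.002]
contact_force: [1.0, 0.3, 7.8]
grip_width: 0.0453
gripper_force: 45.9
tcp [ 0.5107 -0.1127  0.0603] yaw -0.03 shift cm [-0.25 -0.01  0.03] turn [ 0.002  0.    -0.004] F [ 1.5 -0.6  6. ] w 0.0454 45.9 t 18.55 j [-0.26  0.51  0.45  2.08 -0.37  0.63  0.41]
w8 7611 [[-0.0597, -0.2572], [-0.0584, -0.2552], [-0.0451, -0.2383], [-0.0316, -0.2245], [-0.0303, -0.2236]]
  -0.09 [(np.float64(-272.0), 66), (np.float64(-271.0), 66), (np.float64(-269.5), 67), (np.float64(-267.0), 67), (np.float64(-260.5), 23), (np.float64(-259.0), 24), (np.float64(-257.0), 20), (np.float64(-251.5), 63), (np.float64(-245.0), 33), (np.float64(-237.5), 116), (np.float64(-236.0), 115), (np.float64(-232.0), 68), (np.float64(-222.5), 75), (np.float64(-213.0), 82), (np.float64(-203.5), 102), (np.float64(-193.5), 77), (np.float64(-184.0), 88), (np.float64(-174.5), 67), (np.float64(-165.0), 48), (np.float64(-155.5), 56), (np.float64(-146.0), 28)]
  -0.086 [(np.float64(-273.5), 21), (np.float64(-266.5), 68), (np.float64(-264.5), 68), (np.float64(-262.5), 67), (np.float64(-261.0), 68), (np.float64(-259.5), 69), (np.float64(-256.5), 69), (np.float64(-251.5), 68), (np.float64(-245.0), 38), (np.float64(-244.0), 39), (np.float64(-242.5), 39), (np.float64(-239.0), 117), (np.float64(-236.0), 117), (np.float64(-232.5), 67), (np.float64(-222.5), 71), (np.float64(-213.5), 88), (np.float64(-203.5), 93), (np.float64(-193.5), 75), (np.float64(-184.0), 78), (np.float64(-174.5), 55), (np.float64(-165.0), 48), (np.float64(-155.5), 60), (np.float64(-146.0), 40)]
  -0.1 [(np.float64(-271.0), 10), (np.float64(-244.5), 43), (np.float64(-236.5), 125), (np.float64(-233.0), 117), (np.float64(-230.5), 121), (np.float64(-228.0), 115), (np.float64(-221.5), 116), (np.float64(-216.0), 117), (np.float64(-194.5), 84), (np.float64(-145.0), 31)]
```

```bash
python3 -m crank '[[[-0.04,0,0],[0,0,0]],[[0,0,0],[0,0,0]],[[0,0,0],[0,0,0]],[[0,0,0],[0,0,0]],[[0,0,0],[0,0,0]]]'; python3 -m crank '[[[0,0,0],[0,0,0]],[[0,0,0],[0,0,0]],[[0,0,0],[0,0,0]],[[0,0,0],[0,0,0]],[[0,0,0],[0,0,0]]]'; python3 -c "
from bench import r
print(r.hand_in())"
```

```text
clock: 19.05
tcp_pos: [0.5108, -0.1127, 0.0603]
orientation: [2.254, 2.187, 0.002]
contact_force: [-0.1, 0.6, 6.8]
grip_width: 0.0454
gripper_force: 45.8
clock: 19.55
tcp_pos: [0.5107, -0.1128, 0.0603]
orientation: [2.254, 2.187, 0.002]
contact_force: [-0.4, -0.3, 7.5]
grip_width: 0.0455
gripper_force: 45.8
the job is handed in; nothing more can be done
None
```

I handed the job in at 19.6 s: the reader was held over the label and stood back upright in its cradle, and the arm is holding the head with the button squeezed in at the 100 mm mark, within about 0.5 mm by my measurement. No verdict came back.

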